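Fish a dropped ferrule ring out from under the instrument shelf

ROBOT

A 6-joint arm with a two-finger parallel gripper is mounted at the origin on the work surface. World frame = base frame: x ahead of the robot, y to its left, z up, the work surface at z = 0. Lengths are in m, angles in rad, forces in N, time in s.
With the tool pointing down it reaches from about 0.375 to 0.9 m from the base axis. Payload 3.1 kg.
Tool frame: the origin (TCP) lies midway between the tips of the shut fingers; the grasp point (between the pads) lies manip.grip_depth behind it (manip.grip_depth is the distance from the TCP to the grasp point, in m); z points along the fingers, y is the direction in which the jaws open and shut (so a half turn about z gives the same grasp; the last joint's range is limited). The gripper opens to 85 mm and grips with 20 to 120 N. Pads are 22 mm wide; open, the fingers measure 114 mm over their backs; the gripper's body (76 mm by 85 mm) begins 54 mm behind the grasp point. The pads swing forward as they close: fully open they stand 13 mm farther back than shut.
Start: joints at [0.962, 0.527, 1.433, -0, 1.181, -0.178], TCP at [0.261, 0.568, 0.231] pointing down, gripper open.
Joint ranges: [-3.08, 3.08], [-0.75, 2.2], [0.22, 2.44], [-1.43, 4.57], [0, 2.65], [-2.85, 2.85]. Speed limits (rad/s): [2.79, 2.79, 3.14, 3.14, 3.14, 3.14].

INTERFACE

Orientations are given as a unit quaternion [x, y, z, w].
In Python, from station import manip, vision gives the robot as it stands.
- The arm moves only by the shell command python3 -m crank 'ROWS' [FORCE]. ROWS is JSON, a list of rows, each an object with "grip": the closure, from 0 (fully open) to 1 (shut); "offset": the shift along the tool's x, y, z in mm, a list of three; "angular": the turn, a rotation vector about the tool's x, y, z in degrees, a list of three. A call has 1 to 10 rows; each row is the pose to reach, as a shift and turn from the pose commanded when the call began, along the tool's axes at that moment; what a row does not reach only later rows make up. A row lasts 1/10 s, in which the tool goes at most 50 mm and 8.59 degrees, less where a joint would pass 70% of its speed; a pose out of reach is approached as far as the arm can. A call with a gripper value outside its range is refused whole. The fingers move at their own pace and stop on an object; FORCE is the grip in N (left out, the last holds). Time passes only in rows, so rows that repeat a pose let the fingers close. It gives the time, the measured TCP pose, the force and the opening at its end, in the units of the state.
- manip.sense(): the state, without advancing time (a new reading comes with each control period).
- vision.snapshot(name): name is "scene" or "top" or "wrist"; returns a dict with "pixels" (384x512x3 uint8, red, green, blue), "intrinsics" (3x3 intrinsics, pixels), "R" (3x3) and "t" (3): a world point X has camera coordinates R X + t. Camera axes: x right, y down, z forward; pixel columns grow to the right and rows downward; lengths in m; the calibration is good to about 2 mm. A picture is of the moment at which its call begins. There is no depth.
- manip.sign_off(): hands the job in, once; it reports no verdict.
The state is a dict: "t": time; "q": joint angles; "qd": joint speeds; "tau": joint torques, N m; "tcp_pos": TCP position; "tool_rot": TCP orientation; "force": force on the tool from outside, world axes, zero at the start; "ft_torque": the same for the moment, N m; "finger_gap": opening from 0.0 (shut) to 1.0 (fully open).
Only numpy, scipy, OpenCV 4.12 (cv2) and the standard library are available. Lean on these libraries where they do the work, as an engineer would, in place of code of your own. Each camera call takes 0.05 s, during which the arm holds its last target.

TASK

A brass ferrule ring has been dropped under the low instrument shelf: take the retrieval hook, feel your way in between the two hidden sprung sensor pins behind the shelf's front edge, hardly pushing them, bring the hook's head down behind the ring and drag the ring out along the bench until it lies flat and wholly clear just in front of the shelf. Then lay the hook down flat on the bench, its head out from under the shelf. Do not touch the ring with the gripper, do not lift it off the bench, be gentle with the shelf, and leave everything else where it stands.

Things in the scene. Friction and masses are not known exactly. Their poses are not given: they have to be found in the camera images.
- hook: Retrieval hook, 140 g, lying flat on the bench. Origin: underside, centre of the orange handle; x runs from handle to steel head, z up. Handle: upright block 30 (x) x 22 (y) x 62 mm high; grip it across the 22 mm near its top. Stem: strip 12 mm wide from handle to head, 10 to 14 mm above the hook's underside, so the ring fits beneath it.
- pocket (a point): Middle of the hook's head, level with the hook's underside, 125 mm ahead (x) of the handle's centre. The head is a U-shaped wall 14 mm high, open towards the handle and below: back wall 17 to 22 mm beyond this point, 44 mm wide outside; side walls 4 mm thick, 36 mm apart inside, from 7 mm short of this point to the back wall.
- shelf: Low fixed white shelf, 290 wide, 200 mm deep. Origin: on the bench below the middle of its front edge; x runs level in under it, away from the robot, y along the edge. Underside 38, top 54 mm up; 262 mm between side panels; 20 mm high back stop 122 mm in. Opaque front band 45 mm deep, hiding the pins; then a clear panel to 122 mm in, under which the ring lies (55 to 80 mm in).
- fork (a joint): Push on the sensor fork along shelf x (m; 0 at rest, + inwards); spring 1.5 N/mm; over 4 mm (6 N) is a fault. It is two upright pins 14 mm thick, 49 mm clear apart, rigid sideways, 22 to 28 mm in from the front edge, from 3 mm over the bench up to the shelf. Hidden from above; their place along the shelf is not measured: the middle of the opening is up to 17 mm to one side or the other of straight in front of the ring.
- ring: Dropped brass ring, 28 mm outside, 14 mm hole, 8 mm high, 35 g, flat on the bench under the shelf. Origin: centre of its underside.
- dish: Bystander: steel bowl, 90 mm wide, 28 mm high. Origin under its centre.
- amber: Bystander: amber bottle, 54 mm wide, 100 mm high. Origin under its centre.
- jar: Bystander: clear jar, 60 mm wide, 70 mm high. Origin under its centre.
- wrench: Bystander: wrench 150 mm long, lying along its x.
- puck: Bystander: aluminium disc, 36 mm wide, 22 mm high. Origin under its centre.
- beaker: Bystander: white cup, 60 mm wide, 75 mm high. Origin under its centre.
- vial: Bystander: small vial, 28 mm wide, 45 mm high, on top of the shelf at the back.
Mind the look-alikes: they are no part of the job. What is shaped like the hook but green is not meant.

How it is judged:
By the outcome, as a careful person would: the job done as asked, in the order asked, and still so for the second after the job is handed in, with the robot touching nothing.
It also fails if it takes over 72 s, if anything falls off the work surface, if the arm or the gripper's body presses on something with over 40 N, if the wrist force passes 120 N, or if a joint passes its speed limit or range.

## Working session

There is one attempt and no reset: what is moved stays moved. The work goes in short steps, Python scripts to look and compute and a shell command to move; the robot and the scene stay as the last step left them, time stands still between calls to the robot, and variables do not carry over. Pictures are saved under pics/ and viewed, and the job is handed in when it is done.

```bash
ls; mkdir -p pics
python3 - <<'E'
from station import manip, vision
import cv2
print(manip.sense(), manip.grip_depth)
for n in("scene","top","wrist"):
    s=vision.snapshot(n); cv2.imwrite(f"pics/{n}0.png",cv2.cvtColor(s["pixels"],cv2.COLOR_RGB2BGR)); print(n,s["intrinsics"],s["R"],s["t"])
E
```

```text
pics
{'t': 0.0, 'q': array([ 9.61453888e-01,  5.28494299e-01,  1.43394152e+00,  3.85161781e-06,
        1.18141758e+00, -1.78517267e-01]), 'qd': array([ 1.58601251e-03, -9.63098102e-05, -3.31069646e-04, -5.61863277e-04,
       -1.47812875e-03,  8.47935932e-04]), 'tau': array([-2.75239599e-04, -4.42347622e+01, -1.78022039e+01, -1.94510535e-04,
        8.46285751e-03, -1.19452420e-05]), 'tcp_pos': array([0.26056253, 0.56727701, 0.23030388]), 'tool_rot': array([ 2.13751077e-01,  9.76887506e-01, -1.04311242e-03, -4.35504717e-04]), 'force': array([ 0.23601981, -0.47255954,  0.05618366]), 'ft_torque': array([ 0.01724274, -0.0226675 , -0.04258674]), 'finger_gap': 0.9975601646131168} 0.0187
scene [[353.59339386   0.         249.75197896]
 [  0.         353.59339386 189.30977181]
 [  0.           0.           1.        ]] [[-0.84239143  0.53868167  0.01409727]
 [ 0.45046775  0.71831732 -0.53018774]
 [-0.29572872 -0.44027525 -0.84776307]] [ 0.50526784 -0.17783738  1.29867226]
top [[412.7295508    0.         258.92921203]
 [  0.         412.7295508  193.04632484]
 [  0.           0.           1.        ]] [[ 0.02667804 -0.99958591 -0.01078389]
 [-0.98416204 -0.02437209 -0.17558779]
 [ 0.17525225  0.01529744 -0.98440471]] [-0.03938092  0.57743377  1.29074243]
wrist [[264.51703216   0.         254.01924604]
 [  0.         264.51703216 194.76694537]
 [  0.           0.           1.        ]] [[ 0.41763149  0.9086154  -0.00141349]
 [ 0.87019828 -0.39952509  0.2883308 ]
 [ 0.26141708 -0.12164604 -0.95752982]] [-0.62399287 -0.03759753  0.37904986]
```

View pics/scene0.png

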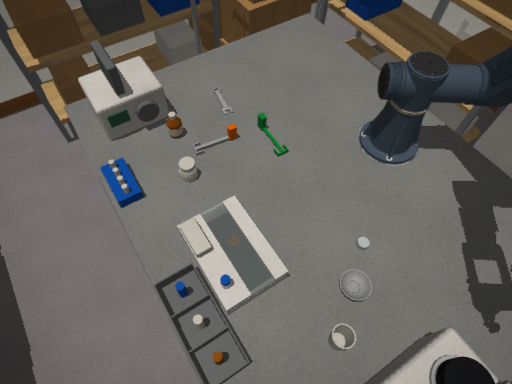

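View pics/top0.png

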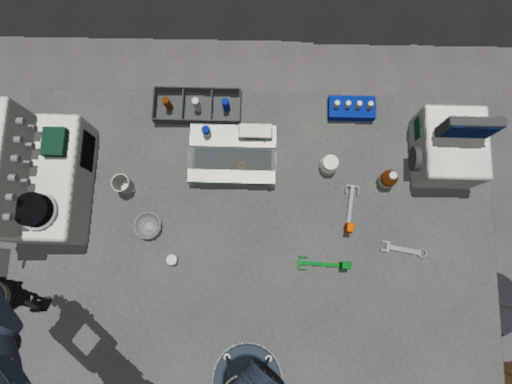

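View pics/wrist0.png

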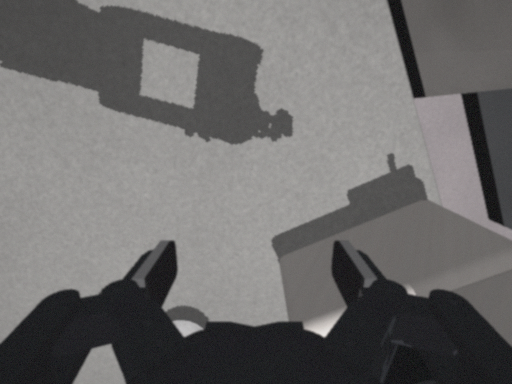

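The top view shows the orange-handled hook at handle (350,228) and head (352,188), with the ring seen through the clear panel at (241,165). These could be mistaken for the hook: the green hook (345,265), and wrenches at (403,249) in top and (223,100) in scene. By the description I choose the orange handle at (350,228). Next I check it in a close crop.

```bash
cat > h.py <<'E'
import numpy as np, cv2
from station import manip, vision
def snap(n,save=None):
    s=vision.snapshot(n); s["bgr"]=cv2.cvtColor(s["pixels"],cv2.COLOR_RGB2BGR)
    if save: cv2.imwrite("pics/"+save,s["bgr"])
    return s
def crop(s,u,v,w,h,k,name):
    c=s["bgr"][v:v+h,u:u+w]; cv2.imwrite("pics/"+name,cv2.resize(c,None,fx=k,fy=k,interpolation=cv2.INTER_CUBIC))
def ray(s,px,z):
    K,R,t=map(np.array,(s["intrinsics"],s["R"],s["t"])); c=-R.T@t
    d=R.T@np.linalg.inv(K)@np.array([px[0],px[1],1.]); return c+d*(z-c[2])/d[2]
def proj(s,X):
    p=np.array(s["intrinsics"])@(np.array(s["R"])@np.array(X)+np.array(s["t"])); return p[:2]/p[2]
def cents(s,lo,hi,amin=4):
    hsv=cv2.cvtColor(s["bgr"],cv2.COLOR_BGR2HSV); m=cv2.inRange(hsv,lo,hi)
    n,l,st,c=cv2.connectedComponentsWithStats(m); return m,[(st[i].tolist(),c[i].round(1).tolist()) for i in range(1,n) if st[i,4]>=amin]
E
python3 - <<'E'
from h import *
s=snap("top"); crop(s,300,170,130,110,6,"c_hook.png"); crop(s,175,110,115,90,6,"c_shelf.png")
q=snap("scene"); crop(q,170,190,130,130,4,"c_shelf_s.png"); crop(q,180,80,120,90,6,"c_hook_s.png")
for a in(s,q): print(cents(a,(3,180,120),(14,255,255))[1])
E
```

```text
[([384, 171, 6, 4, 11], [386.4, 172.5]), ([347, 223, 5, 9, 15], [347.9, 227.9])]
[([227, 124, 9, 6, 38], [231.3, 126.6]), ([213, 351, 9, 11, 65], [217.0, 355.9])]
```

View pics/c_hook.png

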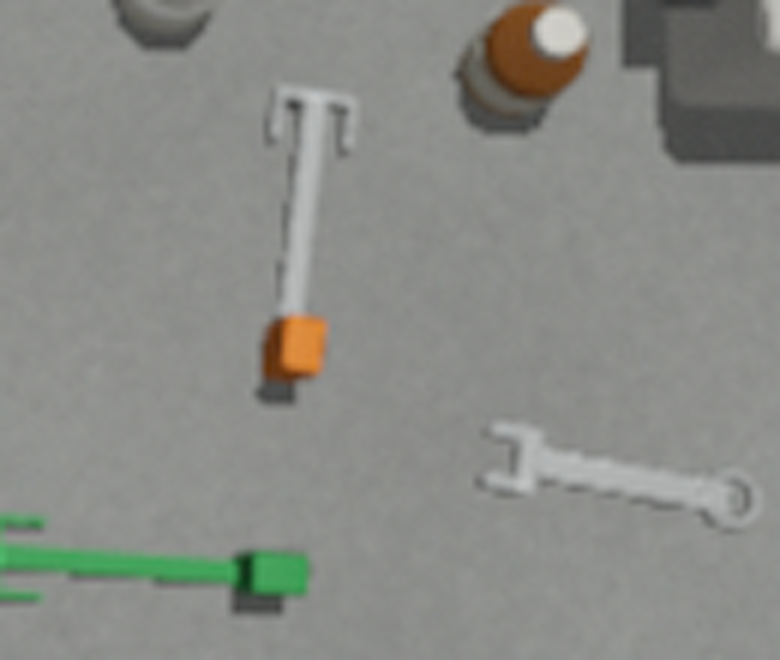

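View pics/c_shelf.png

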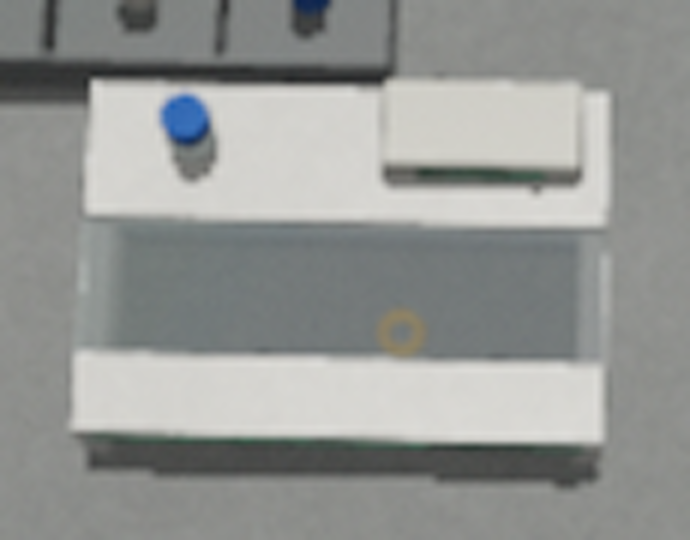

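View pics/c_shelf_s.png

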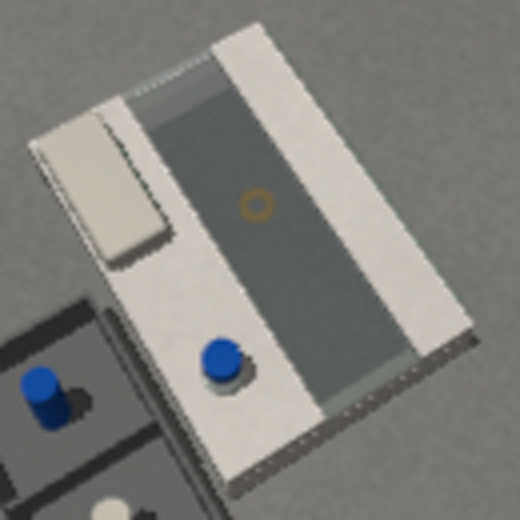

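View pics/c_hook_s.png

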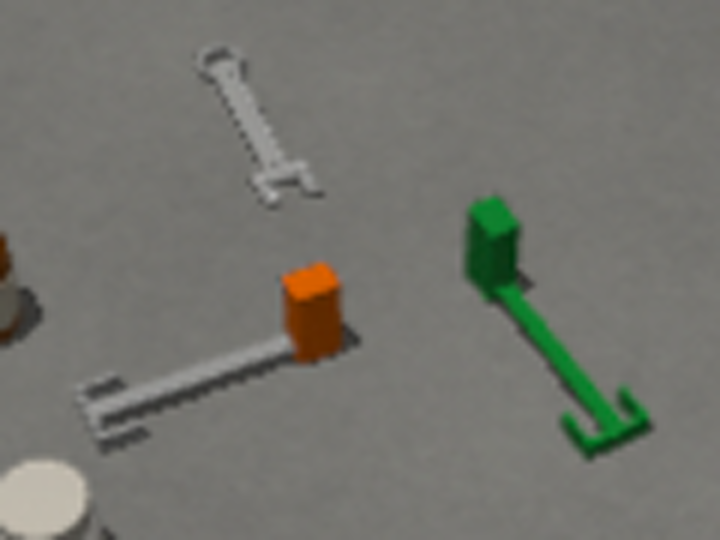

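The crops confirm it: orange handle top at crop (304,346), steel U head at crop (315,98). The shelf's front corners are at (72,433) and (603,443), and the ring is at (402,333). Now the world positions.

Run:
```python
from h import *
s=snap("top"); q=snap("scene")
f=lambda x,y,u,v,k:((x+.5)/k-.5+u,(y+.5)/k-.5+v)
H=lambda x,y:f(x,y,300,170,6); S=lambda x,y:f(x,y,175,110,6)
Q=lambda x,y:f(x,y,170,190,4); G=lambda x,y:f(x,y,180,80,6)
p=lambda n,a:print(n,a.round(4))
# handle top corners top view
h=ray(s,H(304,346),.062);b=ray(s,H(315,98),.014);p("hand",h);p("backwall",b)
p("hand sc",ray(q,G(312,283),.062)); p("back sc",ray(q,G(95,413),.014))
d=(b-h)[:2];print("yaw",np.degrees(np.arctan2(d[1],d[0])),np.hypot(*d),"exp ~.1445")
L=ray(s,S(72,433),.054);R=ray(s,S(603,443),.054);p("L",L);p("R",R);
BL=ray(s,S(90,80),.054);BR=ray(s,S(611,92),.054);p("BL",BL);p("BR",BR)
L2=ray(q,Q(474,327),.054);R2=ray(q,Q(260,23),.054);p("Lsc",L2);p("Rsc",R2)
B2=ray(q,Q(30,143),.054); p("BRsc",B2); p("BLsc",ray(q,Q(228,487),.054))
p("ring",ray(s,S(402,333),.006));p("ring sc",ray(q,Q(257,205),.006))
for n,(a,b_) in dict(top=(L,R),sc=(L2,R2)).items():
    e=(a-b_)[:2];print(n,np.hypot(*e),"shelf yaw",np.degrees(np.arctan2(-e[0],e[1])),"mid",((a+b_)/2).round(4))
# others
for n,px,z in [("jarA",S(0,0),0)]: pass
p("white jar",ray(s,(330,165),.0)); p("white top",ray(s,(330,160),.07))
p("green handle",ray(s,H(278,573),.062))
```

```text
hand [ 0.4734 -0.3169  0.062 ]
backwall [ 0.6167 -0.3347  0.014 ]
hand sc [ 0.4772 -0.3119  0.062 ]
back sc [ 0.6169 -0.3302  0.014 ]
yaw -7.057960513336728 0.14444489569649369 exp ~.1445
L [0.6093 0.2126 0.054 ]
R [ 0.6108 -0.0763  0.054 ]
BL [0.8106 0.2141 0.054 ]
BR [ 0.8102 -0.0768  0.054 ]
Lsc [0.6141 0.2175 0.054 ]
Rsc [ 0.6119 -0.07    0.054 ]
BRsc [ 0.8096 -0.0719  0.054 ]
BLsc [0.8118 0.2188 0.054 ]
ring [0.6814 0.0378 0.006 ]
ring sc [0.6835 0.0413 0.006 ]
top 0.2888851348789779 shelf yaw 0.3026677296482105 mid [0.6101 0.0682 0.054 ]
sc 0.2875065017583806 shelf yaw -0.4323718212979491 mid [0.613  0.0738 0.054 ]
white jar [ 0.6904 -0.2635  0.    ]
white top [ 0.6894 -0.2524  0.07  ]
green handle [ 0.3548 -0.302   0.062 ]
```

```bash
cat >> h.py <<'E'
from scipy.spatial.transform import Rotation as Ro
def goal(yaw,pitch=0,roll=0):
    # yaw: direction (deg, world) of the hook/forward axis (= -tool x); pitch>0 : tool z leans forward
    y=np.radians(yaw); f=np.array([np.cos(y),np.sin(y),0]); z=np.array([0,0,-1.]); 
    b=Ro.from_matrix(np.c_[-f,np.cross(z,-f),z]); return b*Ro.from_rotvec([np.radians(roll),-np.radians(pitch),0])
def go(pos,R):
    s=manip.sense(); C=Ro.from_quat(s["tool_rot"]); p=np.array(s["tcp_pos"])
    print("off mm",(C.inv().apply(np.array(pos)-p)*1e3).round(1),"ang deg",np.degrees((C.inv()*R).as_rotvec()).round(2))
def st():
    s=manip.sense(); C=Ro.from_quat(s["tool_rot"]).as_matrix(); f=-C[:,0]
    print("t",round(s["t"],2),"tcp",s["tcp_pos"].round(4),"yaw",np.degrees(np.arctan2(f[1],f[0])).round(2),"fwd.z",f[2].round(4),"y.z",C[2,1].round(4),"F",s["force"].round(2),"M",s["ft_torque"].round(3),"gap",round(s["finger_gap"],3))
E
python3 - <<'E'
from h import *
s=snap("wrist"); c=-np.array(s["R"]).T@np.array(s["t"]); m=manip.sense(); C=Ro.from_quat(m["tool_rot"])
print(c, "cam in tool",C.inv().apply(c-m["tcp_pos"]))
st(); go([.44,.04,.2],goal(0,30)); print((Ro.from_quat(m["tool_rot"]).inv().apply(np.array([.44,.04,.2])-m["tcp_pos"])*1e3))
E
```

```text
[0.19438405 0.59828397 0.37353511] cam in tool [ 7.31918446e-02 -1.35145172e-04 -1.42375710e-01]
t 0.4 tcp [0.2609 0.5678 0.2312] yaw -24.68 fwd.z -0.0001 y.z -0.0003 F [ 0.27 -0.22  0.07] M [ 0.061 -0.033 -0.027] gap 1.0
off mm [-383.1 -404.8   31.3] ang deg [ -6.48 -29.54 -24.11]
[-383.14532361 -404.76819652   31.26499857]
```

```bash
python3 -m crank '[{"grip":0,"offset":[-100,-200,20],"angular":[0,0,-8]},{"grip":0,"offset":[-383,-405,31],"angular":[-6.5,-29.5,-24]},{"grip":0,"offset":[-383,-405,31],"angular":[-6.5,-29.5,-24]},{"grip":0,"offset":[-383,-405,31],"angular":[-6.5,-29.5,-24]},{"grip":0,"offset":[-383,-405,31],"angular":[-6.5,-29.5,-24]},{"grip":0,"offset":[-383,-405,31],"angular":[-6.5,-29.5,-24]},{"grip":0,"offset":[-383,-405,31],"angular":[-6.5,-29.5,-24]},{"grip":0,"offset":[-383,-405,31],"angular":[-6.5,-29.5,-24]},{"grip":0,"offset":[-383,-405,31],"angular":[-6.5,-29.5,-24]},{"grip":0,"offset":[-383,-405,31],"angular":[-6.5,-29.5,-24]}]'
python3 - <<'E'
from h import *
st(); go([.44,.04,.2],goal(0,30))
E
```

```text
t: 1.4
tcp_pos: [0.3983, 0.1528, 0.2051]
tool_rot: [0.001, 0.967, 0.002, 0.254]
force: [-0.5, 0.3, -0.4]
finger_gap: 0.995
t 1.4 tcp [0.3983 0.1528 0.2051] yaw -0.24 fwd.z 0.4906 y.z 0.0052 F [-0.49  0.33 -0.45] M [0.004 0.218 0.031] gap 0.995
off mm [ -34.3 -112.8   24.5] ang deg [ 0.22 -0.62 -0.21]
```

```bash
python3 -m crank '[{"grip":0,"offset":[-34,-113,24],"angular":[0,0,0]},{"grip":0,"offset":[-34,-113,24],"angular":[0,0,0]},{"grip":0,"offset":[-34,-113,24],"angular":[0,0,0]},{"grip":0,"offset":[-34,-113,24],"angular":[0,0,0]},{"grip":0,"offset":[-34,-113,24],"angular":[0,0,0]}]'
python3 - <<'E'
from h import *
st(); s=snap("wrist","w1.png"); print(proj(s,[.6115,.04,.038]),proj(s,[.636,.04,.003]))
E
```

```text
t: 1.9
tcp_pos: [0.4186, 0.0929, 0.1992]
tool_rot: [-0.001, 0.969, 0.005, 0.245]
force: [-0.4, 0.1, -0.3]
finger_gap: 0.999
t 1.9 tcp [0.4186 0.0929 0.1992] yaw -0.03 fwd.z 0.4755 y.z 0.0098 F [-0.36  0.09 -0.29] M [ 0.009  0.282 -0.027] gap 0.999
[218.14381627 227.88675649] [221.2114388  220.33425424]
```

View pics/w1.png

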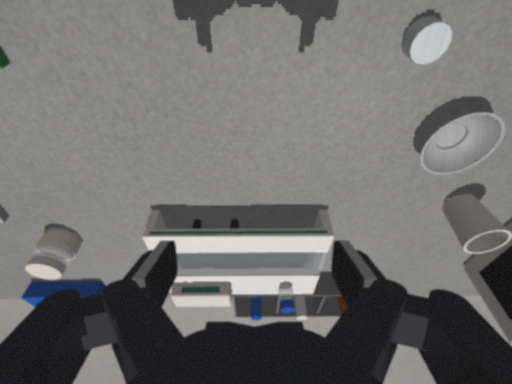

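The wrist view, with image up towards the robot, shows two dark pins just under the shelf's front edge at about (197,223) and (235,223). I take a close crop and place them.

Run:
```python
from h import *
st(); s=snap("wrist"); crop(s,140,195,200,70,4,"w1c.png")
g=cv2.cvtColor(s["bgr"],cv2.COLOR_BGR2GRAY)
for v in (221,223,225,227): print(v,g[v,188:246].tolist())
```

```text
t 1.95 tcp [0.4203 0.0915 0.1995] yaw -0.03 fwd.z 0.4777 y.z 0.0084 F [1.15 0.42 0.2 ] M [0.01  0.18  0.011] gap 0.998
221 [67, 72, 73, 70, 70, 67, 49, 29, 27, 27, 20, 20, 28, 31, 46, 63, 70, 72, 72, 73, 71, 72, 73, 70, 71, 73, 70, 70, 70, 71, 69, 70, 68, 70, 73, 71, 71, 72, 75, 72, 73, 71, 69, 53, 37, 24, 24, 29, 31, 31, 28, 46, 62, 70, 72, 71, 72, 70]
223 [73, 73, 71, 71, 70, 59, 38, 27, 27, 24, 24, 25, 23, 34, 55, 68, 68, 70, 71, 72, 71, 72, 72, 73, 71, 71, 72, 75, 71, 70, 73, 71, 73, 71, 71, 72, 75, 73, 73, 72, 70, 71, 69, 56, 31, 23, 23, 20, 29, 26, 26, 48, 63, 68, 73, 73, 74, 70]
225 [73, 72, 71, 72, 68, 48, 34, 25, 24, 26, 31, 22, 25, 34, 55, 69, 72, 71, 73, 71, 74, 71, 73, 74, 72, 70, 76, 72, 71, 71, 71, 73, 72, 71, 71, 72, 70, 75, 76, 72, 73, 69, 63, 49, 31, 32, 29, 29, 28, 18, 35, 51, 64, 69, 71, 71, 72, 74]
227 [89, 85, 85, 84, 82, 73, 67, 68, 67, 66, 73, 76, 78, 80, 87, 90, 90, 90, 90, 91, 89, 91, 90, 90, 92, 88, 93, 88, 91, 92, 90, 91, 90, 91, 89, 90, 91, 90, 93, 90, 92, 93, 88, 83, 77, 76, 78, 77, 78, 77, 77, 83, 89, 92, 90, 93, 90, 90]
```

View pics/w1c.png

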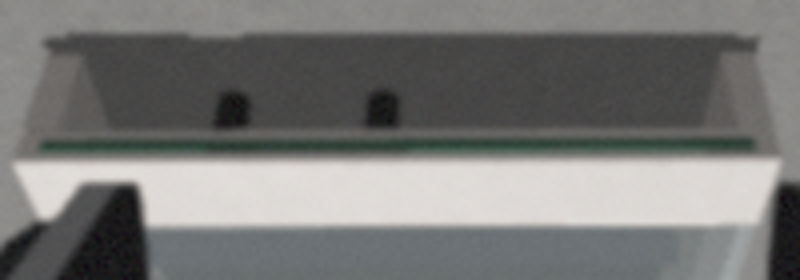

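Run:
```python
from h import *
s=snap("wrist")
for u in (193.5,201.7,231.4,239.2): print(u,ray(s,(u,223),.010).round(4), ray(s,(u,220),.003).round(4))
a=ray(s,(140+15.5/4-.5,195+158/4-.5),.054);b=ray(s,(140+783/4-.5,195+158/4-.5),.054);print(a,b,(a+b)/2)
```

```text
193.5 [ 0.6354 -0.0074  0.01  ] [ 0.636  -0.0085  0.003 ]
201.7 [0.6355 0.0063 0.01  ] [0.6362 0.0053 0.003 ]
231.4 [0.6362 0.056  0.01  ] [0.6368 0.0556 0.003 ]
239.2 [0.6364 0.0691 0.01  ] [0.637  0.0689 0.003 ]
[ 0.60533536 -0.06978645  0.054     ] [0.60953104 0.21498642 0.054     ] [0.6074332  0.07259998 0.054     ]
```

The pins sit at y≈-0.007 to 0.006 and y≈0.056 to 0.069. That puts the opening centre near y≈0.031, about 10 mm to -y of the ring. I'll verify by touch later and go to the hook now.

Run:
```python
from h import *
st(); go([.475,-.3145,.13],goal(-7.2))
```

```text
t 2.05 tcp [0.4187 0.0927 0.1991] yaw -0.24 fwd.z 0.4753 y.z 0.0105 F [-0.47 -0.24 -0.25] M [-0.007  0.243  0.004] gap 0.998
off mm [ -18.2 -408.    83.5] ang deg [ 2.39 28.3   6.99]
```

```bash
python3 -m crank '[{"grip":0,"offset":[-18,-408,84],"angular":[2.4,28.3,7]},{"grip":0,"offset":[-18,-408,84],"angular":[2.4,28.3,7]},{"grip":0,"offset":[-18,-408,84],"angular":[2.4,28.3,7]},{"grip":0,"offset":[-18,-408,84],"angular":[2.4,28.3,7]},{"grip":0,"offset":[-18,-408,84],"angular":[2.4,28.3,7]},{"grip":0,"offset":[-18,-408,84],"angular":[2.4,28.3,7]},{"grip":0,"offset":[-18,-408,84],"angular":[2.4,28.3,7]},{"grip":0,"offset":[-18,-408,84],"angular":[2.4,28.3,7]},{"grip":0,"offset":[-18,-408,84],"angular":[2.4,28.3,7]},{"grip":0,"offset":[-18,-408,84],"angular":[2.4,28.3,7]}]'
python3 - <<'E'
from h import *
st(); go([.475,-.3145,.13],goal(-7.2))
E
```

```text
t: 3.05
tcp_pos: [0.4759, -0.3161, 0.1289]
tool_rot: [0.063, 0.998, -0.002, -0.001]
force: [-1.3, 0.1, 0.2]
finger_gap: 1.002
t 3.05 tcp [ 0.4759 -0.3161  0.1289] yaw -7.23 fwd.z -0.0012 y.z -0.0031 F [-1.33  0.14  0.21] M [ 0.032 -0.064  0.018] gap 1.002
off mm [ 1.1  1.5 -1.1] ang deg [-0.18 -0.07 -0.03]
```

Run:
```python
from h import *
s=snap("wrist","w2.png"); st(); print(proj(s,[.475,-.3145,.062]),proj(s,s and [.599,-.331,.0]))
print(cents(s,(3,150,80),(18,255,255),30)[1])
```

```text
t 3.1 tcp [ 0.4752 -0.3134  0.129 ] yaw -7.14 fwd.z -0.0028 y.z -0.0007 F [-0.26  0.06 -0.68] M [ 0.006 -0.02  -0.012] gap 0.998
[256.1878661  205.12090761] [255.03043003 287.1726599 ]
[([244, 176, 25, 46, 1051], [255.6, 199.4])]
```

View pics/w2.png

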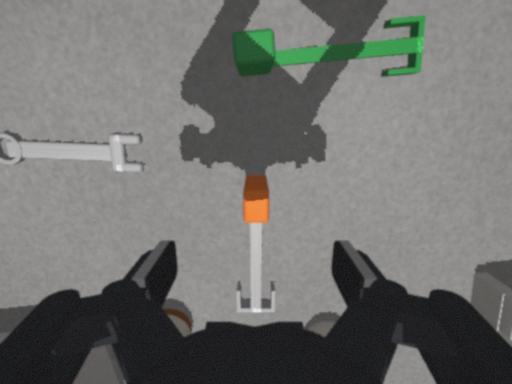

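Wrist view: the orange handle's top is at (257,207) and the steel head's back wall at (256,308), in line with the tool.

Run:
```python
from h import *
s=snap("wrist"); st(); crop(s,215,165,90,155,4,"w2c.png")
```

```text
t 3.15 tcp [ 0.4749 -0.3119  0.1291] yaw -7.05 fwd.z -0.0033 y.z 0.0003 F [-0.25  1.84  0.33] M [0.031 0.017 0.017] gap 0.998
```

View pics/w2c.png

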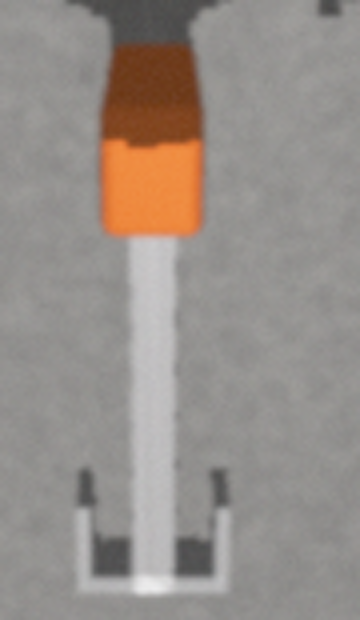

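Run:
```python
from h import *
s=snap("wrist"); st()
P=lambda x,y:(215+(x+.5)/4-.5,165+(y+.5)/4-.5)
h=ray(s,P(152,170),.062); b=ray(s,P(153,584),.014); print(h,b); d=(b-h)[:2]; print(np.hypot(*d),np.degrees(np.arctan2(d[1],d[0])))
go([h[0],h[1],.130],goal(np.degrees(np.arctan2(d[1],d[0]))))
```

```text
t 3.2 tcp [ 0.475  -0.3113  0.1294] yaw -6.99 fwd.z -0.0031 y.z 0.0004 F [ 0.27  0.3  -1.13] M [-0.004  0.002 -0.077] gap 1.002
[ 0.47539    -0.31326162  0.062     ] [ 0.61921185 -0.33117472  0.014     ]
0.14493309653966885 -7.099664085289646
off mm [-0.7 -1.9 -0.6] ang deg [ 0.02 -0.18  0.11]
```

```bash
python3 -m crank '[{"grip":0,"offset":[-0.5,-2,40],"angular":[0,0,0]},{"grip":0,"offset":[-0.5,-2,80],"angular":[0,0,0]},{"grip":0,"offset":[-0.5,-2,99],"angular":[0,0,0]},{"grip":0,"offset":[-0.5,-2,99],"angular":[0,0,0]}]' 60
python3 -c "
from h import *
st(); go([.4754,-.3133,.03],goal(-7.1))"
```

```text
t: 3.6
tcp_pos: [0.4741, -0.3118, 0.0284]
tool_rot: [0.06, 0.998, 0.002, -0.003]
force: [-0.4, 0.1, 0.5]
finger_gap: 1.0
t 3.6 tcp [ 0.4741 -0.3118  0.0284] yaw -6.92 fwd.z -0.0067 y.z 0.0036 F [-0.41  0.06  0.5 ] M [0.02  0.023 0.025] gap 1.0
off mm [-1.5 -1.3 -1.6] ang deg [ 0.21 -0.38  0.18]
```

```bash
python3 -m crank '[{"grip":0,"offset":[-1.5,-1.3,-1.5],"angular":[0.2,-0.4,0.2]},{"grip":0,"offset":[-1.5,-1.3,-1.5],"angular":[0.2,-0.4,0.2]},{"grip":0.4,"offset":[-1.5,-1.3,-1.5],"angular":[0.2,-0.4,0.2]},{"grip":1,"offset":[-1.5,-1.3,-1.5],"angular":[0.2,-0.4,0.2]},{"grip":1,"offset":[-1.5,-1.3,-1.5],"angular":[0.2,-0.4,0.2]},{"grip":1,"offset":[-1.5,-1.3,-1.5],"angular":[0.2,-0.4,0.2]},{"grip":1,"offset":[-1.5,-1.3,-1.5],"angular":[0.2,-0.4,0.2]},{"grip":1,"offset":[-1.5,-1.3,-1.5],"angular":[0.2,-0.4,0.2]}]' 60
python3 -c "
from h import *
st(); go([.4754,-.3133,.03],goal(-7.1))"
```

```text
t: 4.4
tcp_pos: [0.4772, -0.3173, 0.0321]
tool_rot: [0.063, 0.998, -0.002, 0.003]
force: [0.1, 0.2, 2.1]
finger_gap: 0.246
t 4.4 tcp [ 0.4772 -0.3173  0.0321] yaw -7.24 fwd.z 0.0064 y.z -0.0041 F [0.05 0.17 2.13] M [0.112 0.099 0.036] gap 0.246
off mm [2.3 3.7 2.1] ang deg [-0.24  0.37 -0.14]
```

```bash
for i in 1 2 3; do python3 -m crank '[{"grip":1,"offset":[0,0,0],"angular":[0,0,0]}]' >/dev/null; python3 -c "
from h import *
st()"; done
```

```text
t 4.5 tcp [ 0.4772 -0.3173  0.0321] yaw -7.24 fwd.z 0.0064 y.z -0.0041 F [-0.32  0.96  2.32] M [ 0.178  0.115 -0.057] gap 0.248
t 4.6 tcp [ 0.4773 -0.3172  0.0321] yaw -7.23 fwd.z 0.0065 y.z -0.0042 F [0.25 0.61 2.24] M [ 0.119  0.227 -0.02 ] gap 0.241
t 4.7 tcp [ 0.4772 -0.3172  0.0321] yaw -7.23 fwd.z 0.0064 y.z -0.0042 F [-1.15  1.3   3.61] M [0.127 0.159 0.04 ] gap 0.249
```

```bash
cat >> h.py <<'E'
R0=Ro.from_matrix(np.eye(3))
def att(yaw):
    # hook-flat attitude recorded at the grasp
    C=goal(0); f=np.array([np.cos(0),0,0]); 
    z=np.array([0.0064,0.0042*-1,0]); 
    M=C.as_matrix(); # tilt so that fwd.z=.0064, tooly.z=-.0042
    T=Ro.from_rotvec([-.0042,-.0064,0]); 
    return Ro.from_euler('z',yaw,degrees=True)*T*C
E
python3 -c "
from h import *
C=att(-7.23).as_matrix(); print(-C[2,0],C[2,1])
st(); go([.4772,-.3172,.0321],att(-7.23)); go([.43,.030,.0921],att(0))"
```

```text
0.006399937493516478 -0.00419995898012019
t 4.7 tcp [ 0.4772 -0.3172  0.0321] yaw -7.23 fwd.z 0.0064 y.z -0.0042 F [-1.15  1.3   3.61] M [0.127 0.159 0.04 ] gap 0.249
off mm [0. 0. 0.] ang deg [ 0.  0. -0.]
off mm [ 90.2 338.3 -62. ] ang deg [-0.05 -0.03 -7.23]
```

```bash
python3 -m crank '[{"grip":1,"offset":[0,0,-25],"angular":[0,0,0]},{"grip":1,"offset":[0,0,-60],"angular":[0,0,0]},{"grip":1,"offset":[40,0,-62],"angular":[0,0,0]},{"grip":1,"offset":[65,40,-62],"angular":[0,0,-1]},{"grip":1,"offset":[75,85,-62],"angular":[0,0,-2]},{"grip":1,"offset":[80,130,-62],"angular":[0,0,-3]},{"grip":1,"offset":[84,175,-62],"angular":[0,0,-4]},{"grip":1,"offset":[87,220,-62],"angular":[0,0,-5]},{"grip":1,"offset":[90,260,-62],"angular":[0,0,-6]},{"grip":1,"offset":[90,290,-62],"angular":[0,0,-7.2]}]' 
python3 -m crank '[{"grip":1,"offset":[0,20,0],"angular":[0,0,0]},{"grip":1,"offset":[0,20,0],"angular":[0,0,0]},{"grip":1,"offset":[0,20,0],"angular":[0,0,0]},{"grip":1,"offset":[0,20,0],"angular":[0,0,0]},{"grip":1,"offset":[0,20,0],"angular":[0,0,0]}]'
python3 -c "
from h import *
st(); go([.43,.030,.0921],att(0)); snap('wrist','w3.png'); st()"
```

```text
t: 5.7
tcp_pos: [0.423, -0.0156, 0.0919]
tool_rot: [-0.001, 1.0, -0.002, 0.002]
force: [0.7, -0.0, -1.5]
finger_gap: 0.245
t: 6.2
tcp_pos: [0.4245, 0.001, 0.092]
tool_rot: [0.001, 1.0, -0.003, 0.003]
force: [-0.7, 0.4, -2.0]
finger_gap: 0.248
t 6.2 tcp [0.4245 0.001  0.092 ] yaw -0.14 fwd.z 0.0063 y.z -0.0052 F [-0.73  0.44 -2.  ] M [-0.033  0.098 -0.026] gap 0.248
off mm [-5.4 29.  -0.2] ang deg [-0.06 -0.01 -0.14]
t 6.25 tcp [0.4244 0.001  0.092 ] yaw -0.14 fwd.z 0.0063 y.z -0.0052 F [-0.55  0.33 -1.46] M [ 0.039  0.097 -0.017] gap 0.251
```

View pics/w3.png

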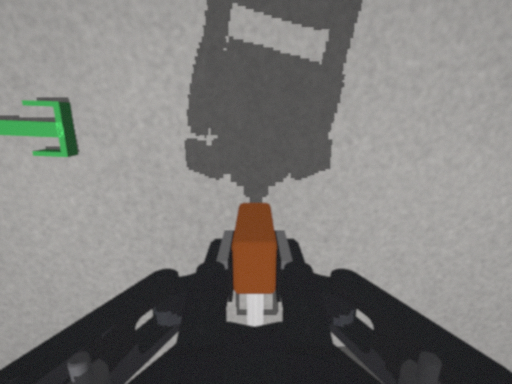

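```bash
python3 -c "
from h import *
s=snap('wrist'); crop(s,215,195,80,140,4,'w3c.png')"
```

```text
(no output)
```

View pics/w3c.png

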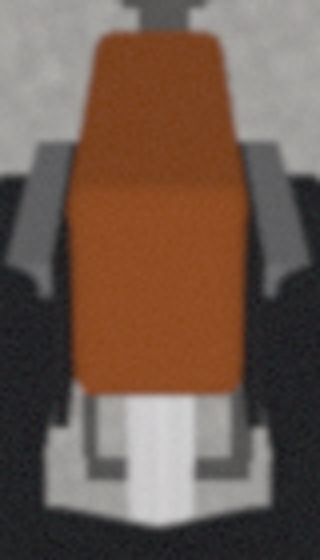

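```bash
python3 -c "
from h import *
s=snap('wrist'); st()
P=lambda x,y:(215+(x+.5)/4-.5,195+(y+.5)/4-.5)
for r in (185,392): print(ray(s,P(157,r),.062+.060))
print(ray(s,P(45,470),.074),ray(s,P(272,470),.074))
go([.43,.030,.0481],att(0))"
```

```text
t 6.35 tcp [0.4243 0.0013 0.092 ] yaw -0.13 fwd.z 0.006 y.z -0.0051 F [-0.31 -0.28 -1.92] M [-0.039  0.073 -0.007] gap 0.246
[0.40738879 0.00100636 0.122     ]
[0.43602918 0.00093189 0.122     ]
[ 0.48972    -0.01998997  0.074     ] [0.48966686 0.02164252 0.074     ]
off mm [-5.4 29.  43.8] ang deg [-0.05 -0.02 -0.13]
```

```bash
python3 -m crank '[{"grip":1,"offset":[0,15,20],"angular":[0,0,-0.1]},{"grip":1,"offset":[-10,30,44],"angular":[0,0,-0.1]},{"grip":1,"offset":[-25,30,44],"angular":[0,0,-0.1]},{"grip":1,"offset":[-25,30,44],"angular":[0,0,-0.1]},{"grip":1,"offset":[-25,30,44],"angular":[0,0,-0.1]},{"grip":1,"offset":[-25,30,44],"angular":[0,0,-0.1]}]' 
python3 -c "
from h import *
st(); go([.45,.031,.0481],att(0)); s=snap('top'); crop(s,185,110,110,130,5,'t1.png')
q=snap('scene'); crop(q,190,180,120,110,6,'s1.png')"
```

```text
t: 6.95
tcp_pos: [0.4486, 0.0316, 0.0484]
tool_rot: [-0.0, 1.0, -0.002, 0.003]
force: [-0.4, 0.8, -1.8]
finger_gap: 0.254
t 6.95 tcp [0.4486 0.0316 0.0484] yaw 0.02 fwd.z 0.0051 y.z -0.0049 F [-0.36  0.84 -1.77] M [0.012 0.094 0.007] gap 0.254
off mm [-1.4 -0.6  0.3] ang deg [-0.04 -0.07  0.02]
```

View pics/t1.png

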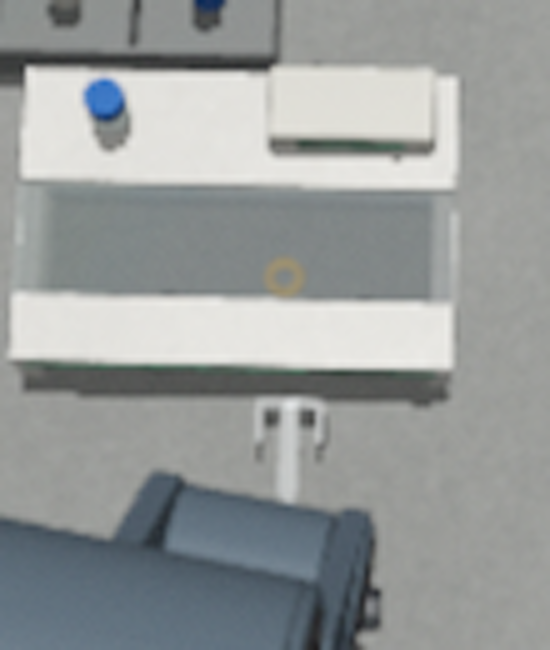

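View pics/s1.png

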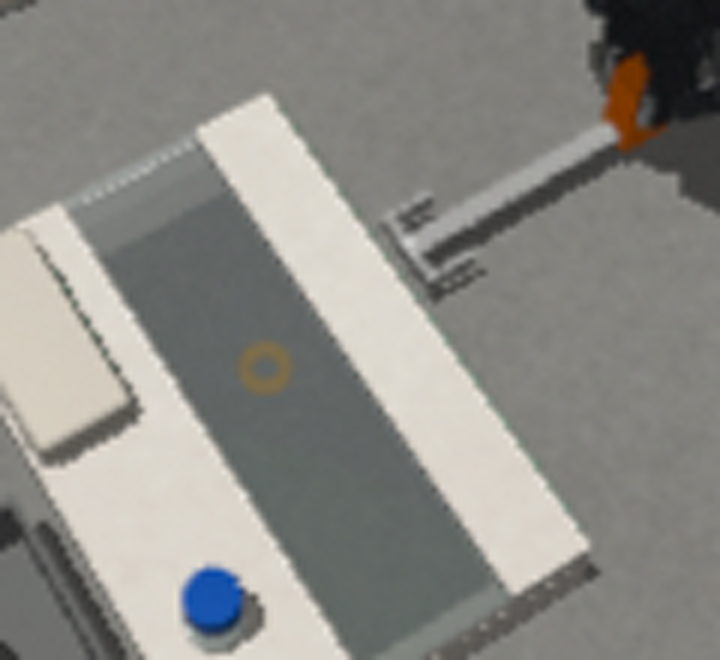

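```bash
python3 -c "
from h import *
s=snap('top'); q=snap('scene'); st()
P=lambda x,y:(185+(x+.5)/5-.5,110+(y+.5)/5-.5); Q=lambda x,y:(190+(x+.5)/6-.5,180+(y+.5)/6-.5)
print('head top',ray(s,P(291,403),.030),'ring',ray(s,P(285,277),.006),'front',ray(s,P(285,366),.054))
print('head sc',ray(q,Q(409,252),.030),'ring',ray(q,Q(265,368),.006),'front',ray(q,Q(415,318),.054))
print('expected backwall mid x', manip.sense()['tcp_pos'][0]+.123+.0195)
"
```

```text
t 7.15 tcp [0.4491 0.0316 0.0484] yaw 0.04 fwd.z 0.0061 y.z -0.0051 F [ 0.04 -0.32 -2.03] M [-0.011  0.082  0.01 ] gap 0.246
head top [0.59021149 0.02940052 0.03      ] ring [0.68172414 0.03774385 0.006     ] front [0.61020831 0.03280293 0.054     ]
head sc [0.59360992 0.03497761 0.03      ] ring [0.68389198 0.04118196 0.006     ] front [0.61820682 0.07633142 0.054     ]
expected backwall mid x 0.5915902566724897
```

```bash
python3 -m crank '[{"grip":1,"offset":[-10,-1,0],"angular":[0,0,0]},{"grip":1,"offset":[-20,-1,0],"angular":[0,0,0]},{"grip":1,"offset":[-32,-1,0],"angular":[0,0,0]},{"grip":1,"offset":[-32,-1,0],"angular":[0,0,0]},{"grip":1,"offset":[-32,-1,0],"angular":[0,0,0]},{"grip":1,"offset":[-32,-1,0],"angular":[0,0,0]}]' 
python3 -c "
from h import *
st(); go([.482,.0305,.0481],att(0))"
```

```text
t: 7.75
tcp_pos: [0.4807, 0.031, 0.0481]
tool_rot: [-0.001, 1.0, -0.002, 0.002]
force: [-0.6, 0.2, -2.2]
finger_gap: 0.244
t 7.75 tcp [0.4807 0.031  0.0481] yaw 0.07 fwd.z 0.0047 y.z -0.0049 F [-0.56  0.16 -2.22] M [-0.011  0.097  0.055] gap 0.244
off mm [-1.3 -0.5  0.1] ang deg [-0.04 -0.1   0.07]
```

```bash
cat >> h.py <<'E'
def feel(n=5):
    F=[];M=[]
    for i in range(n):
        vision.snapshot("wrist"); s=manip.sense(); F.append(s["force"]);M.append(s["ft_torque"])
    st(); print("meanF",np.mean(F,0).round(2),"meanM",np.mean(M,0).round(3))
E
python3 -c "
from h import *
feel()"
python3 -m crank '[{"grip":1,"offset":[-3,0,0],"angular":[0,0,0]},{"grip":1,"offset":[-6,0,0],"angular":[0,0,0]},{"grip":1,"offset":[-6,0,0],"angular":[0,0,0]}]' 
python3 -c "
from h import *
feel()"
```

```text
t 8.0 tcp [0.4811 0.0309 0.0483] yaw 0.06 fwd.z 0.0055 y.z -0.005 F [ 0.21 -0.18 -1.1 ] M [-0.004  0.085 -0.005] gap 0.247
meanF [ 0.14  0.08 -1.27] meanM [0.013 0.076 0.003]
t: 8.3
tcp_pos: [0.4885, 0.0307, 0.0484]
tool_rot: [-0.001, 1.0, -0.003, 0.004]
force: [-0.7, -1.0, -2.5]
finger_gap: 0.247
t 8.55 tcp [0.4873 0.0309 0.0483] yaw 0.06 fwd.z 0.0057 y.z -0.005 F [ 0.38 -0.11 -1.56] M [-0.003  0.084  0.05 ] gap 0.25
meanF [-0.04  0.01 -1.62] meanM [ 0.001  0.072 -0.013]
```

Free so far, with the back wall's front at about x=0.632. Creeping on.

```bash
python3 -m crank '[{"grip":1,"offset":[-1,0,0],"angular":[0,0,0]},{"grip":1,"offset":[-2,0,0],"angular":[0,0,0]},{"grip":1,"offset":[-2,0,0],"angular":[0,0,0]}]' 
python3 -c "
from h import *
feel()"
```

```text
t: 8.85
tcp_pos: [0.4898, 0.0308, 0.0484]
tool_rot: [-0.001, 1.0, -0.003, 0.003]
force: [-0.5, -0.5, -1.8]
finger_gap: 0.247
t 9.1 tcp [0.4894 0.0308 0.0483] yaw 0.07 fwd.z 0.0059 y.z -0.0051 F [-0.51 -0.35 -2.6 ] M [-0.007  0.073  0.001] gap 0.247
meanF [-0.31 -0.13 -1.66] meanM [0.    0.1   0.001]
```

```bash
python3 -m crank '[{"grip":1,"offset":[-1,0,0],"angular":[0,0,0]},{"grip":1,"offset":[-1.5,0,0],"angular":[0,0,0]},{"grip":1,"offset":[-1.5,0,0],"angular":[0,0,0]}]' 
python3 -c "
from h import *
feel()"
```

```text
t: 9.4
tcp_pos: [0.4912, 0.0308, 0.0483]
tool_rot: [-0.001, 1.0, -0.003, 0.003]
force: [0.8, 0.1, -1.2]
finger_gap: 0.242
t 9.65 tcp [0.4909 0.0309 0.0483] yaw 0.06 fwd.z 0.0059 y.z -0.0051 F [-0.2  -0.12 -2.61] M [-0.035  0.063 -0.011] gap 0.247
meanF [-0.24  0.15 -1.57] meanM [-0.017  0.056 -0.011]
```

```bash
python3 -m crank '[{"grip":1,"offset":[-1,0,0],"angular":[0,0,0]},{"grip":1,"offset":[-1.5,0,0],"angular":[0,0,0]},{"grip":1,"offset":[-1.5,0,0],"angular":[0,0,0]}]' 
python3 -c "
from h import *
feel()"
```

```text
t: 9.95
tcp_pos: [0.4927, 0.0308, 0.0484]
tool_rot: [-0.001, 1.0, -0.003, 0.003]
force: [0.2, -0.3, -2.1]
finger_gap: 0.246
t 10.2 tcp [0.4924 0.0309 0.0483] yaw 0.06 fwd.z 0.0059 y.z -0.005 F [ 0.88 -1.05 -1.82] M [ 0.01   0.051 -0.012] gap 0.247
meanF [ 0.04 -0.11 -1.43] meanM [0.008 0.065 0.009]
```

```bash
python3 -m crank '[{"grip":1,"offset":[-1,0,0],"angular":[0,0,0]},{"grip":1,"offset":[-2,0,0],"angular":[0,0,0]},{"grip":1,"offset":[-2,0,0],"angular":[0,0,0]}]' 
python3 -c "
from h import *
feel()"
python3 -m crank '[{"grip":1,"offset":[0,0,0],"angular":[0,0,0]}]'
```

```text
t: 10.5
tcp_pos: [0.4948, 0.0308, 0.0484]
tool_rot: [-0.001, 1.0, -0.003, 0.003]
force: [-0.4, -0.5, -1.5]
finger_gap: 0.248
t 10.75 tcp [0.4944 0.0309 0.0484] yaw 0.06 fwd.z 0.0059 y.z -0.005 F [-0.53 -0.26 -2.15] M [-0.024  0.107 -0.03 ] gap 0.248
meanF [ 0.16 -0.03 -1.52] meanM [ 0.001  0.088 -0.027]
t: 10.85
tcp_pos: [0.4945, 0.0309, 0.0484]
tool_rot: [-0.001, 1.0, -0.003, 0.003]
force: [-0.6, -0.2, -2.3]
finger_gap: 0.25
```

```bash
python3 -m crank '[{"grip":1,"offset":[-1,0,0],"angular":[0,0,0]},{"grip":1,"offset":[-2,0,0],"angular":[0,0,0]},{"grip":1,"offset":[-2,0,0],"angular":[0,0,0]}]' 
python3 -c "
from h import *
feel(4)"
```

```text
t: 11.15
tcp_pos: [0.4968, 0.0308, 0.0484]
tool_rot: [-0.001, 1.0, -0.003, 0.003]
force: [-0.5, -0.0, -1.2]
finger_gap: 0.243
t 11.35 tcp [0.4964 0.0309 0.0484] yaw 0.06 fwd.z 0.0059 y.z -0.0051 F [ 0.4   0.78 -0.91] M [-0.016  0.038  0.024] gap 0.247
meanF [-0.14  0.34 -1.45] meanM [ 0.001  0.075 -0.002]
```

```bash
python3 -m crank '[{"grip":1,"offset":[-1,0,0],"angular":[0,0,0]},{"grip":1,"offset":[-2,0,0],"angular":[0,0,0]},{"grip":1,"offset":[-2,0,0],"angular":[0,0,0]}]' 
python3 -c "
from h import *
feel(4)"
```

```text
t: 11.65
tcp_pos: [0.4988, 0.0308, 0.0484]
tool_rot: [-0.001, 1.0, -0.003, 0.003]
force: [0.1, -0.7, -0.7]
finger_gap: 0.249
t 11.85 tcp [0.4984 0.0309 0.0484] yaw 0.07 fwd.z 0.0059 y.z -0.0051 F [ 0.83 -0.26 -1.18] M [-0.036  0.048  0.019] gap 0.244
meanF [ 0.2  -0.05 -1.41] meanM [0.013 0.068 0.01 ]
```

```bash
python3 -m crank '[{"grip":1,"offset":[-1.5,0,0],"angular":[0,0,0]},{"grip":1,"offset":[-3,0,0],"angular":[0,0,0]},{"grip":1,"offset":[-3,0,0],"angular":[0,0,0]}]' 
python3 -c "
from h import *
feel(4)"
```

```text
t: 12.15
tcp_pos: [0.5019, 0.0308, 0.0484]
tool_rot: [-0.001, 1.0, -0.003, 0.003]
force: [-0.3, -0.1, -1.5]
finger_gap: 0.245
t 12.35 tcp [0.5014 0.0309 0.0484] yaw 0.06 fwd.z 0.0058 y.z -0.005 F [ 0.52  0.81 -0.98] M [0.038 0.112 0.002] gap 0.246
meanF [-0.12 -0.14 -1.26] meanM [0.022 0.104 0.005]
```

```bash
python3 -m crank '[{"grip":1,"offset":[-1.5,0,0],"angular":[0,0,0]},{"grip":1,"offset":[-3,0,0],"angular":[0,0,0]},{"grip":1,"offset":[-3,0,0],"angular":[0,0,0]}]' 
python3 -c "
from h import *
feel(4)"
```

```text
t: 12.65
tcp_pos: [0.5049, 0.0308, 0.0485]
tool_rot: [-0.001, 1.0, -0.003, 0.003]
force: [-0.3, 0.7, -1.2]
finger_gap: 0.244
t 12.85 tcp [0.5044 0.0309 0.0484] yaw 0.06 fwd.z 0.0058 y.z -0.005 F [ 1.42  0.52 -1.92] M [0.015 0.096 0.06 ] gap 0.245
meanF [ 0.52  0.6  -1.53] meanM [0.012 0.087 0.02 ]
```

```bash
python3 -m crank '[{"grip":1,"offset":[-1.5,0,0],"angular":[0,0,0]},{"grip":1,"offset":[-3,0,0],"angular":[0,0,0]},{"grip":1,"offset":[-3,0,0],"angular":[0,0,0]}]' 
python3 -c "
from h import *
feel(4)"
```

```text
t: 13.15
tcp_pos: [0.508, 0.0308, 0.0485]
tool_rot: [-0.001, 1.0, -0.003, 0.003]
force: [-0.3, -0.7, -2.9]
finger_gap: 0.245
t 13.35 tcp [0.5074 0.0309 0.0484] yaw 0.07 fwd.z 0.0058 y.z -0.005 F [-0.17 -0.03 -0.89] M [-0.013  0.135  0.03 ] gap 0.248
meanF [ 0.07 -0.36 -1.31] meanM [-0.011  0.083  0.041]
```

```bash
python3 -m crank '[{"grip":1,"offset":[-2,0,0],"angular":[0,0,0]},{"grip":1,"offset":[-4,0,0],"angular":[0,0,0]},{"grip":1,"offset":[-6,0,0],"angular":[0,0,0]},{"grip":1,"offset":[-6,0,0],"angular":[0,0,0]}]' 
python3 -c "
from h import *
feel(4)"
```

```text
t: 13.75
tcp_pos: [0.5141, 0.0308, 0.0485]
tool_rot: [-0.001, 1.0, -0.003, 0.003]
force: [0.5, -0.6, -1.8]
finger_gap: 0.245
t 13.95 tcp [0.5133 0.0309 0.0484] yaw 0.06 fwd.z 0.0057 y.z -0.005 F [-0.87 -0.21 -1.43] M [-0.018  0.103  0.032] gap 0.249
meanF [-0.66 -0.08 -1.1 ] meanM [-0.024  0.089  0.015]
```

```bash
python3 -m crank '[{"grip":1,"offset":[-2,0,0],"angular":[0,0,0]},{"grip":1,"offset":[-4,0,0],"angular":[0,0,0]},{"grip":1,"offset":[-6,0,0],"angular":[0,0,0]},{"grip":1,"offset":[-6,0,0],"angular":[0,0,0]}]' 
python3 -c "
from h import *
feel(4)"
```

```text
t: 14.35
tcp_pos: [0.5201, 0.0308, 0.0486]
tool_rot: [-0.001, 1.0, -0.003, 0.003]
force: [-1.0, 0.4, -0.9]
finger_gap: 0.249
t 14.55 tcp [0.5193 0.0309 0.0485] yaw 0.06 fwd.z 0.0057 y.z -0.005 F [ 0.77  0.02 -1.91] M [-0.022  0.081  0.006] gap 0.249
meanF [ 0.02 -0.1  -1.47] meanM [-0.004  0.105  0.003]
```

```bash
python3 -m crank '[{"grip":1,"offset":[-2,0,0],"angular":[0,0,0]},{"grip":1,"offset":[-5,0,0],"angular":[0,0,0]},{"grip":1,"offset":[-8,0,0],"angular":[0,0,0]},{"grip":1,"offset":[-11,0,0],"angular":[0,0,0]},{"grip":1,"offset":[-11,0,0],"angular":[0,0,0]},{"grip":1,"offset":[-11,0,0],"angular":[0,0,0]}]' 
python3 -c "
from h import *
feel(4); s=snap('top'); crop(s,185,110,110,130,5,'t2.png')
q=snap('scene'); crop(q,190,180,120,110,6,'s2.png')"
```

```text
t: 15.15
tcp_pos: [0.5305, 0.0309, 0.0485]
tool_rot: [-0.001, 1.0, -0.003, 0.003]
force: [0.6, 0.2, -1.6]
finger_gap: 0.247
t 15.35 tcp [0.5302 0.0309 0.0485] yaw 0.06 fwd.z 0.0056 y.z -0.005 F [ 0.15  0.1  -0.97] M [-0.086  0.105 -0.038] gap 0.248
meanF [ 0.03 -0.15 -1.38] meanM [-0.04   0.1    0.006]
```

View pics/t2.png

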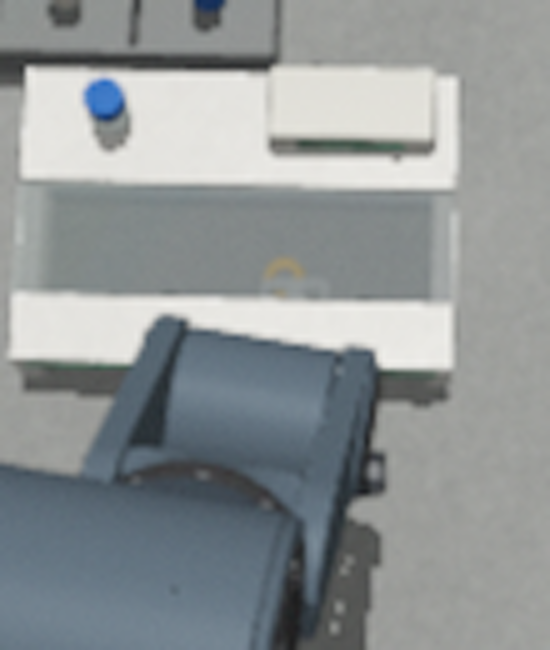

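View pics/s2.png

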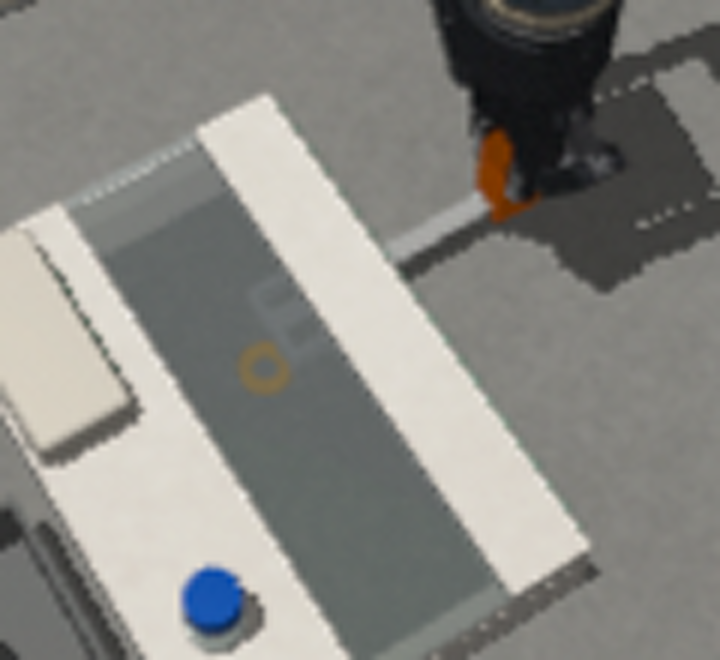

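The head is through the pins with no contact force above noise. It shows under the clear panel at crop (295,285) in top, beside the undisturbed ring at (285,275). Next is the lateral offset.

```bash
python3 -c "
from h import *
s=snap('top'); q=snap('scene'); st()
P=lambda x,y:(185+(x+.5)/5-.5,110+(y+.5)/5-.5); Q=lambda x,y:(190+(x+.5)/6-.5,180+(y+.5)/6-.5)
print('top wall',ray(s,P(295,283),.030),'ring',ray(s,P(285,277),.006))
print('sc wall',ray(q,Q(271,324),.030),'ring',ray(q,Q(265,368),.006)); print(manip.sense()['tcp_pos'][0]+.1425)
crop(s,230,155,30,25,20,'t2c.png')
go([.5645,.0395,.0481],att(0))
"
```

```text
t 15.55 tcp [0.5304 0.0309 0.0486] yaw 0.06 fwd.z 0.0059 y.z -0.005 F [-0.25 -0.52 -1.52] M [0.001 0.074 0.095] gap 0.242
top wall [0.67181222 0.02946269 0.03      ] ring [0.68172414 0.03774385 0.006     ]
sc wall [0.67401433 0.03178828 0.03      ] ring [0.68389198 0.04118196 0.006     ]
0.6729136470738596
off mm [-34.1   8.6   0.6] ang deg [-0.05 -0.03  0.06]
```

View pics/t2c.png

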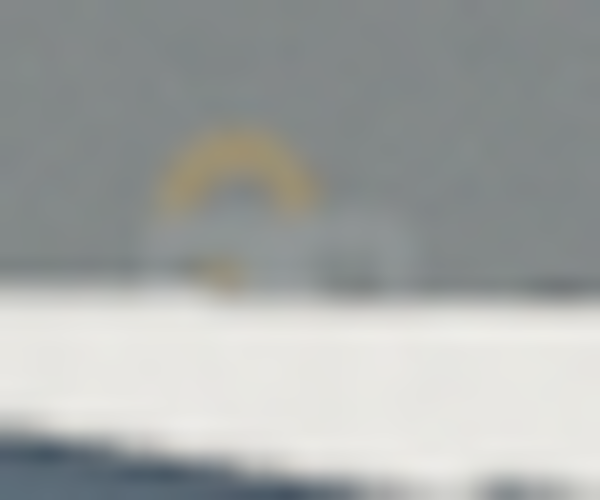

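```bash
python3 -m crank '[{"grip":1,"offset":[-7,3,0],"angular":[0,0,0]},{"grip":1,"offset":[-14,6,0],"angular":[0,0,0]},{"grip":1,"offset":[-21,9,0],"angular":[0,0,0]},{"grip":1,"offset":[-28,9,0],"angular":[0,0,0]},{"grip":1,"offset":[-34,9,0],"angular":[0,0,0]},{"grip":1,"offset":[-34,9,0],"angular":[0,0,0]},{"grip":1,"offset":[-34,9,0],"angular":[0,0,0]}]' 
python3 -c "
from h import *
feel(4); s=snap('top'); crop(s,225,140,40,40,12,'t3.png')
q=snap('scene'); crop(q,210,215,50,50,10,'s3.png')"
```

```text
t: 16.25
tcp_pos: [0.5643, 0.0399, 0.0486]
tool_rot: [-0.001, 1.0, -0.003, 0.003]
force: [-0.6, -0.6, -1.5]
finger_gap: 0.244
t 16.45 tcp [0.564  0.0399 0.0486] yaw 0.06 fwd.z 0.0052 y.z -0.005 F [-0.45  0.37 -1.92] M [-0.008  0.087  0.009] gap 0.247
meanF [ 0.21  0.04 -1.83] meanM [ 0.003  0.086 -0.012]
```

View pics/t3.png

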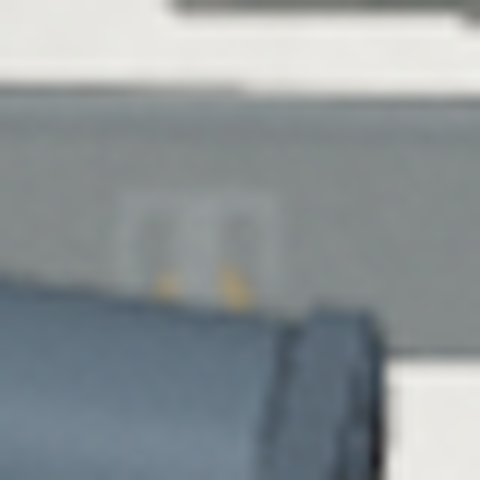

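View pics/s3.png

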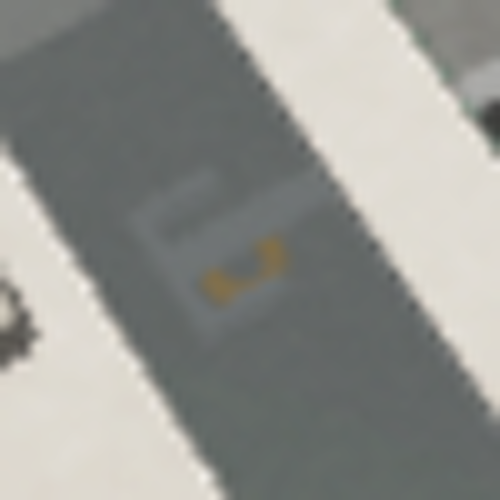

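```bash
python3 -c "
from h import *
s=snap('top'); q=snap('scene'); st()
P=lambda x,y:(225+(x+.5)/12-.5,140+(y+.5)/12-.5); Q=lambda x,y:(210+(x+.5)/10-.5,215+(y+.5)/10-.5)
print('top wall',ray(s,P(201,198),.030),'ring .6817 .0377')
print('sc wall',ray(q,Q(172,280),.030),'ring .6839 .0412'); print(manip.sense()['tcp_pos'][0]+.1425)
"
```

```text
t 16.65 tcp [0.5643 0.0399 0.0488] yaw 0.06 fwd.z 0.0059 y.z -0.0051 F [ 0.83  0.4  -1.32] M [ 0.036  0.038 -0.084] gap 0.248
top wall [0.70665707 0.03837752 0.03      ] ring .6817 .0377
sc wall [0.70904279 0.04394621 0.03      ] ring .6839 .0412
0.7068376896952776
```

```bash
python3 -m crank '[{"grip":1,"offset":[0,-1.3,0],"angular":[0,0,0]},{"grip":1,"offset":[0,-1.3,3],"angular":[0,0,0]},{"grip":1,"offset":[0,-1.3,6],"angular":[0,0,0]},{"grip":1,"offset":[0,-1.3,9],"angular":[0,0,0]},{"grip":1,"offset":[0,-1.3,9],"angular":[0,0,0]}]' 
python3 -c "
from h import *
feel(4)"
```

```text
t: 17.15
tcp_pos: [0.5641, 0.0386, 0.0391]
tool_rot: [-0.001, 1.0, -0.002, 0.002]
force: [-0.6, -0.3, -0.7]
finger_gap: 0.246
t 17.35 tcp [0.5646 0.0386 0.0397] yaw 0.07 fwd.z 0.006 y.z -0.0051 F [ 0.07  0.41 -0.78] M [-0.014  0.071  0.019] gap 0.246
meanF [-0.03 -0.12 -1.04] meanM [-0.003  0.066  0.026]
```

```bash
python3 -m crank '[{"grip":1,"offset":[0,0,2],"angular":[0,0,0]},{"grip":1,"offset":[0,0,4],"angular":[0,0,0]},{"grip":1,"offset":[0,0,5],"angular":[0,0,0]},{"grip":1,"offset":[0,0,5],"angular":[0,0,0]}]' 
python3 -c "
from h import *
feel(4)
s=snap('top'); crop(s,225,140,40,40,12,'t4.png')
q=snap('scene'); crop(q,210,215,50,50,10,'s4.png')"
```

```text
t: 17.75
tcp_pos: [0.5644, 0.0386, 0.0345]
tool_rot: [-0.001, 1.0, -0.002, 0.003]
force: [0.2, -0.4, -1.7]
finger_gap: 0.245
t 17.95 tcp [0.5646 0.0386 0.0348] yaw 0.07 fwd.z 0.0061 y.z -0.0051 F [-0.85  0.55 -1.38] M [-0.022  0.138  0.021] gap 0.25
meanF [-0.28  0.33 -1.88] meanM [-0.008  0.099  0.02 ]
```

View pics/t4.png

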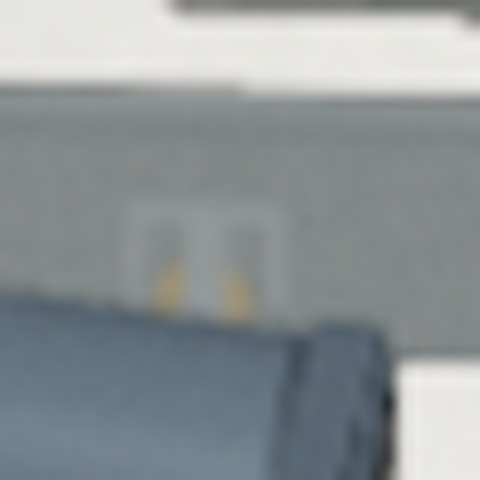

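View pics/s4.png

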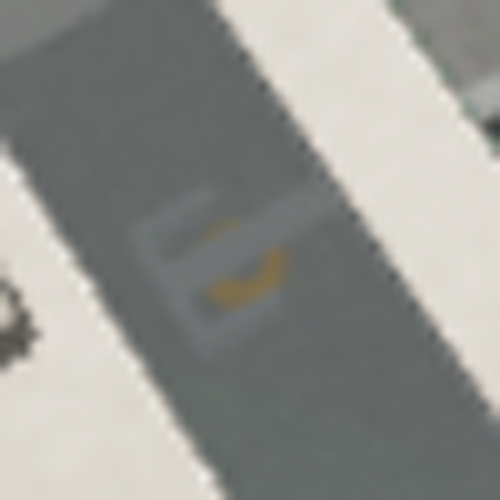

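The head is down around the ring: the ring shows on both sides of the stem, inside the U, in both views. Now lower slightly, pull back to engage, then shift sideways to line up with the opening.

```bash
python3 -m crank '[{"grip":1,"offset":[0,0,1.2],"angular":[0,0,0]},{"grip":1,"offset":[3,0,1.2],"angular":[0,0,0]},{"grip":1,"offset":[6,0,1.2],"angular":[0,0,0]},{"grip":1,"offset":[9,-2,1.2],"angular":[0,0,0]},{"grip":1,"offset":[12,-4,1.2],"angular":[0,0,0]},{"grip":1,"offset":[15,-6,1.2],"angular":[0,0,0]},{"grip":1,"offset":[18,-7.7,1.2],"angular":[0,0,0]},{"grip":1,"offset":[20,-7.7,1.2],"angular":[0,0,0]},{"grip":1,"offset":[20,-7.7,1.2],"angular":[0,0,0]},{"grip":1,"offset":[20,-7.7,1.2],"angular":[0,0,0]}]' 
python3 -c "
from h import *
feel(4)
s=snap('top'); crop(s,225,140,40,50,10,'t5.png')
q=snap('scene'); crop(q,210,205,60,60,10,'s5.png')"
```

```text
t: 19.05
tcp_pos: [0.5446, 0.0308, 0.0335]
tool_rot: [-0.001, 1.0, -0.003, 0.003]
force: [0.5, 0.3, -2.0]
finger_gap: 0.247
t 19.25 tcp [0.5447 0.0309 0.0334] yaw 0.07 fwd.z 0.0061 y.z -0.0051 F [ 0.57  0.32 -1.64] M [-0.032  0.051 -0.007] gap 0.244
meanF [ 0.03  0.03 -1.57] meanM [-0.019  0.091  0.012]
```

View pics/s5.png

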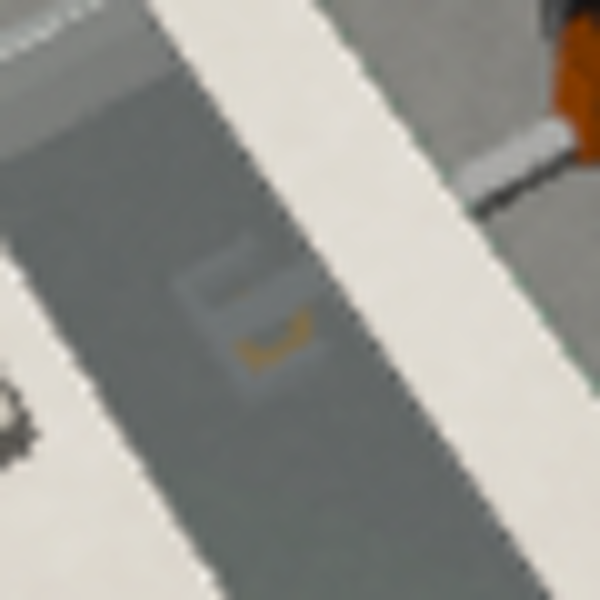

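```bash
python3 -m crank '[{"grip":1,"offset":[4,0,0],"angular":[0,0,0]},{"grip":1,"offset":[8,0,0],"angular":[0,0,0]},{"grip":1,"offset":[12,0,0],"angular":[0,0,0]},{"grip":1,"offset":[16,0,0],"angular":[0,0,0]},{"grip":1,"offset":[19,0,0],"angular":[0,0,0]},{"grip":1,"offset":[20,0,0],"angular":[0,0,0]},{"grip":1,"offset":[20,0,0],"angular":[0,0,0]}]' 
python3 -c "
from h import *
feel(4)"
python3 -m crank '[{"grip":1,"offset":[1,0,0],"angular":[0,0,0]},{"grip":1,"offset":[2,0,0],"angular":[0,0,0]},{"grip":1,"offset":[2,0,0],"angular":[0,0,0]},{"grip":1,"offset":[2,0,0],"angular":[0,0,0]}]'
python3 -c "
from h import *
feel(4)"
```

```text
t: 20.05
tcp_pos: [0.5242, 0.0308, 0.0333]
tool_rot: [-0.001, 1.0, -0.002, 0.003]
force: [0.0, -0.5, -1.8]
finger_gap: 0.243
t 20.25 tcp [0.5247 0.0308 0.0333] yaw 0.07 fwd.z 0.006 y.z -0.0051 F [-0.23 -0.14 -0.91] M [ 0.001  0.002 -0.008] gap 0.245
meanF [ 0.01  0.05 -1.31] meanM [0.009 0.067 0.028]
t: 20.65
tcp_pos: [0.5224, 0.0308, 0.0333]
tool_rot: [-0.001, 1.0, -0.003, 0.003]
force: [0.8, -0.5, -2.0]
finger_gap: 0.249
t 20.85 tcp [0.5225 0.0308 0.0333] yaw 0.07 fwd.z 0.0059 y.z -0.0051 F [ 0.07 -0.05 -0.52] M [-0.013  0.082  0.009] gap 0.251
meanF [-0.51 -0.04 -1.18] meanM [0.002 0.082 0.013]
```

```bash
python3 -m crank '[{"grip":1,"offset":[1,0,0],"angular":[0,0,0]},{"grip":1,"offset":[2,0,0],"angular":[0,0,0]},{"grip":1,"offset":[2,0,0],"angular":[0,0,0]},{"grip":1,"offset":[2,0,0],"angular":[0,0,0]}]'
python3 -c "
from h import *
feel(4)"
```

```text
t: 21.25
tcp_pos: [0.5204, 0.0308, 0.0333]
tool_rot: [-0.001, 1.0, -0.003, 0.003]
force: [0.5, 1.0, -1.4]
finger_gap: 0.247
t 21.45 tcp [0.5205 0.0308 0.0333] yaw 0.07 fwd.z 0.0059 y.z -0.005 F [-0.82  0.24 -1.08] M [-0.031  0.038  0.049] gap 0.249
meanF [-0.13  0.27 -1.45] meanM [0.004 0.048 0.047]
```

```bash
python3 -m crank '[{"grip":1,"offset":[1,0,0],"angular":[0,0,0]},{"grip":1,"offset":[2,0,0],"angular":[0,0,0]},{"grip":1,"offset":[2,0,0],"angular":[0,0,0]},{"grip":1,"offset":[2,0,0],"angular":[0,0,0]}]'
python3 -c "
from h import *
feel(4)"
```

```text
t: 21.85
tcp_pos: [0.5184, 0.0308, 0.0333]
tool_rot: [-0.001, 1.0, -0.003, 0.003]
force: [-0.2, 0.5, -1.2]
finger_gap: 0.248
t 22.05 tcp [0.5185 0.0308 0.0333] yaw 0.07 fwd.z 0.0059 y.z -0.0051 F [ 0.08 -0.85 -1.66] M [-0.054  0.101  0.042] gap 0.247
meanF [-0.07  0.21 -1.83] meanM [-0.031  0.08   0.015]
```

```bash
python3 -m crank '[{"grip":1,"offset":[2,0,0],"angular":[0,0,0]},{"grip":1,"offset":[4,0,0],"angular":[0,0,0]},{"grip":1,"offset":[6,0,0],"angular":[0,0,0]},{"grip":1,"offset":[6,0,0],"angular":[0,0,0]}]'
python3 -c "
from h import *
feel(4)"
```

```text
t: 22.45
tcp_pos: [0.512, 0.0308, 0.0333]
tool_rot: [-0.001, 1.0, -0.002, 0.003]
force: [-0.8, -0.5, -1.7]
finger_gap: 0.244
t 22.65 tcp [0.5125 0.0308 0.0332] yaw 0.07 fwd.z 0.0058 y.z -0.005 F [ 0.25  0.24 -2.01] M [-0.032  0.161 -0.014] gap 0.245
meanF [ 0.28  0.13 -1.83] meanM [-0.013  0.096 -0.003]
```

```bash
python3 -m crank '[{"grip":1,"offset":[3,0,0],"angular":[0,0,0]},{"grip":1,"offset":[7,0,0],"angular":[0,0,0]},{"grip":1,"offset":[11,0,0],"angular":[0,0,0]},{"grip":1,"offset":[15,0,0],"angular":[0,0,0]},{"grip":1,"offset":[19,0,0],"angular":[0,0,0]},{"grip":1,"offset":[23,0,0],"angular":[0,0,0]},{"grip":1,"offset":[27,0,0],"angular":[0,0,0]},{"grip":1,"offset":[30,0,0],"angular":[0,0,0]},{"grip":1,"offset":[30,0,0],"angular":[0,0,0]}]'
python3 -c "
from h import *
feel(3); s=snap('top'); crop(s,200,140,90,100,6,'t6.png')"
```

```text
t: 23.55
tcp_pos: [0.4817, 0.0309, 0.033]
tool_rot: [-0.001, 1.0, -0.002, 0.002]
force: [0.0, 0.0, -1.4]
finger_gap: 0.243
t 23.7 tcp [0.4826 0.0307 0.033 ] yaw 0.06 fwd.z 0.0059 y.z -0.0051 F [ 0.11 -1.07 -1.71] M [ 0.011  0.068 -0.024] gap 0.248
meanF [-0.09 -0.46 -2.05] meanM [-0.003  0.079 -0.008]
```

View pics/t6.png

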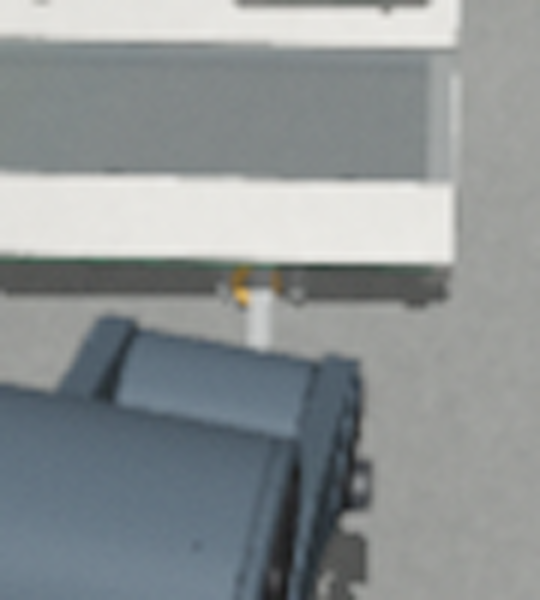

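The ring is coming out with the hook: it shows at crop (255,285), at the front edge beneath the stem. I pull the last 35 mm.

```bash
python3 -m crank '[{"grip":1,"offset":[4,0,0],"angular":[0,0,0]},{"grip":1,"offset":[8,0,0],"angular":[0,0,0]},{"grip":1,"offset":[12,0,0],"angular":[0,0,0]},{"grip":1,"offset":[16,0,0],"angular":[0,0,0]},{"grip":1,"offset":[20,0,0],"angular":[0,0,0]},{"grip":1,"offset":[24,0,0],"angular":[0,0,0]},{"grip":1,"offset":[28,0,0],"angular":[0,0,0]},{"grip":1,"offset":[32,0,0],"angular":[0,0,0]},{"grip":1,"offset":[35,0,0],"angular":[0,0,0]},{"grip":1,"offset":[35,0,0],"angular":[0,0,0]}]'
python3 -c "
from h import *
feel(3); s=snap('top'); crop(s,200,140,90,100,6,'t7.png'); s=snap('scene'); crop(s,190,180,120,110,6,'s7.png')"
```

```text
t: 24.75
tcp_pos: [0.4467, 0.0309, 0.0328]
tool_rot: [-0.001, 1.0, -0.002, 0.002]
force: [-0.2, -0.7, -2.3]
finger_gap: 0.251
t 24.9 tcp [0.4476 0.0307 0.0328] yaw 0.06 fwd.z 0.0059 y.z -0.0051 F [-0.29  0.66 -1.28] M [-0.01   0.059 -0.05 ] gap 0.246
meanF [-0.37  0.26 -1.14] meanM [ 0.009  0.078 -0.023]
```

View pics/t7.png

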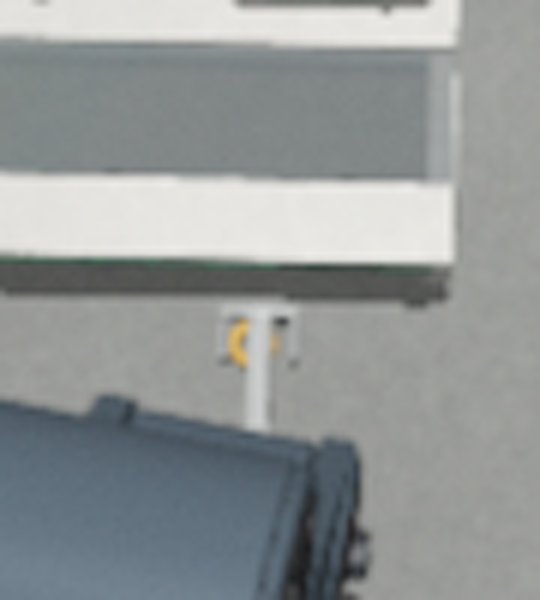

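View pics/s7.png

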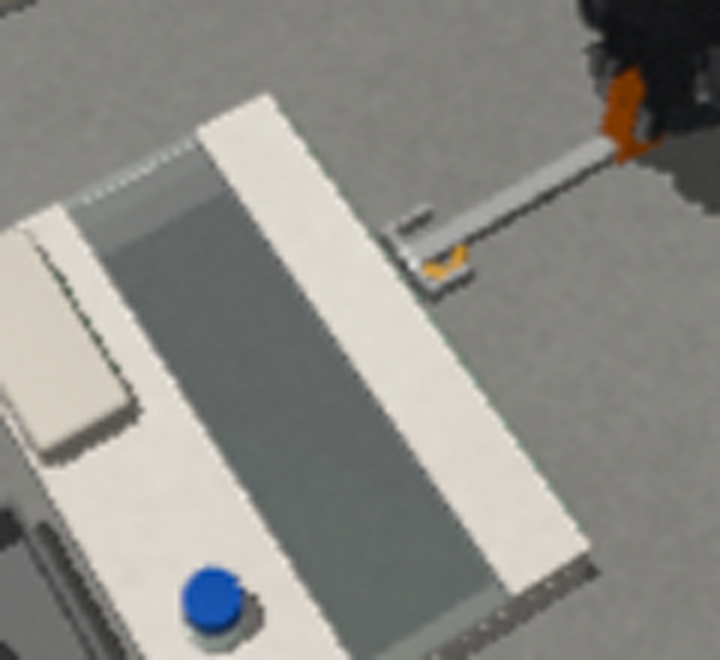

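Both views show the ring in the U, wholly in front of the shelf, with the head out too. Lower the last ~0.7 mm, release and retreat upwards.

```bash
python3 -m crank '[{"grip":1,"offset":[0,0,0.4],"angular":[0,0,0]},{"grip":1,"offset":[0,0,0.8],"angular":[0,0,0]},{"grip":1,"offset":[0,0,0.8],"angular":[0,0,0]},{"grip":1,"offset":[0,0,0.8],"angular":[0,0,0]}]'
python3 -c "
from h import *
feel(3)"
python3 -m crank '[{"grip":0.75,"offset":[0,0,0],"angular":[0,0,0]},{"grip":0.6,"offset":[0,0,0],"angular":[0,0,0]},{"grip":0.3,"offset":[0,0,0],"angular":[0,0,0]},{"grip":0,"offset":[0,0,0],"angular":[0,0,0]},{"grip":0,"offset":[0,0,0],"angular":[0,0,0]},{"grip":0,"offset":[0,0,0],"angular":[0,0,0]},{"grip":0,"offset":[0,0,0],"angular":[0,0,0]},{"grip":0,"offset":[0,0,0],"angular":[0,0,0]}]'
python3 -c "
from h import *
st()"
```

```text
t: 25.4
tcp_pos: [0.4477, 0.0307, 0.0321]
tool_rot: [-0.001, 1.0, -0.003, 0.003]
force: [-1.1, 0.0, -0.0]
finger_gap: 0.247
t 25.55 tcp [0.4477 0.0307 0.0321] yaw 0.07 fwd.z 0.0062 y.z -0.0051 F [ 0.43  0.19 -0.65] M [0.022 0.025 0.003] gap 0.245
meanF [-0.03  0.44 -0.21] meanM [-0.001  0.036 -0.023]
t: 26.35
tcp_pos: [0.4476, 0.0307, 0.0321]
tool_rot: [-0.001, 1.0, -0.003, 0.003]
force: [-0.4, 0.4, 0.3]
finger_gap: 1.0
t 26.35 tcp [0.4476 0.0307 0.0321] yaw 0.07 fwd.z 0.006 y.z -0.0051 F [-0.42  0.38  0.27] M [-0.007  0.045  0.017] gap 1.0
```

```bash
python3 -m crank '[{"grip":0,"offset":[0,0,-20],"angular":[0,0,0]},{"grip":0,"offset":[0,0,-60],"angular":[0,0,0]},{"grip":0,"offset":[0,0,-110],"angular":[0,0,0]},{"grip":0,"offset":[0,-50,-150],"angular":[0,0,0]},{"grip":0,"offset":[0,-100,-150],"angular":[0,0,0]},{"grip":0,"offset":[0,-150,-150],"angular":[0,0,0]},{"grip":0,"offset":[0,-180,-150],"angular":[0,0,0]},{"grip":0,"offset":[0,-180,-150],"angular":[0,0,0]},{"grip":0,"offset":[0,-180,-150],"angular":[0,0,0]}]'
python3 -c "
from h import *
st(); s=snap('top','tend.png'); crop(s,200,140,90,100,6,'t8.png'); q=snap('scene','send.png'); crop(q,200,170,100,90,7,'s8.png')"
```

```text
t: 27.25
tcp_pos: [0.4463, -0.1491, 0.1828]
tool_rot: [0.001, 1.0, -0.002, 0.003]
force: [-0.6, 0.6, -0.2]
finger_gap: 1.0
t 27.25 tcp [ 0.4463 -0.1491  0.1828] yaw -0.09 fwd.z 0.0053 y.z -0.0043 F [-0.62  0.62 -0.15] M [0.008 0.012 0.02 ] gap 1.0
```

View pics/t8.png

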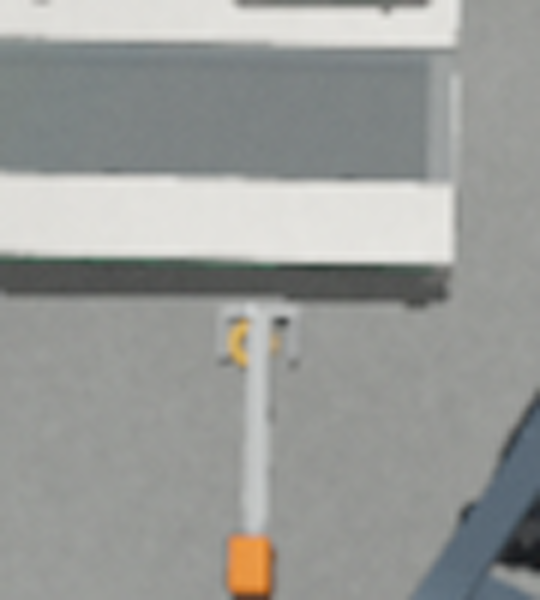

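View pics/s8.png

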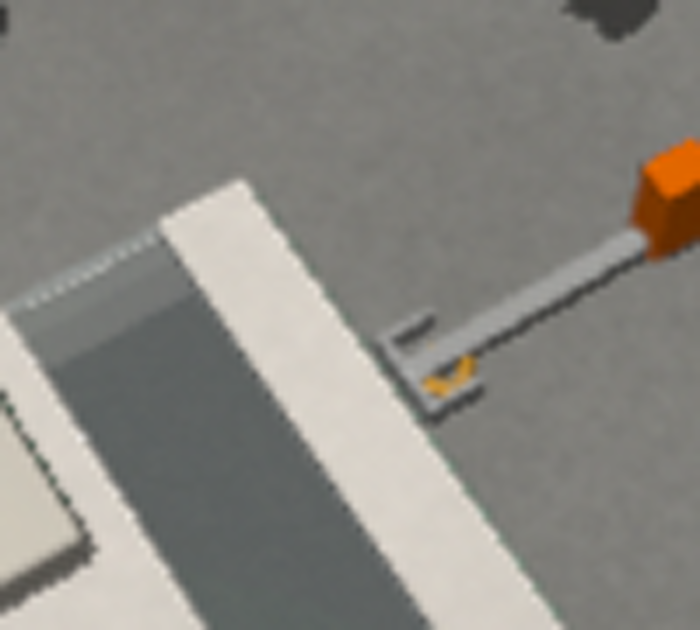

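View pics/tend.png

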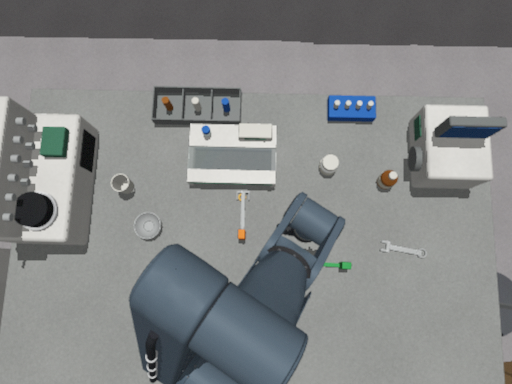

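The ring lies flat in the U at t8 (242,342), about 20 mm clear of the shelf's edge. The hook lies flat with its head out, and the bystanders in view are where they were. Handing in.

```bash
python3 -c "
from station import manip
print(manip.sign_off())"
```

```text
the job is handed in; nothing more can be done
None
```

The ring is out: it lies flat in front of the shelf, about 20 mm clear of the edge. The hook lies flat on the bench with its head about 19 mm out from under the shelf. I handed in at about 27 s of the 72 s.

**How it went:** I found the pins first in a pitched wrist-camera view, then gripped the orange hook. I crept in between the pins in 1.5–11 mm steps and brought the head down around the ring. I then dragged the ring about 8 mm sideways to line up with the opening, and out the same way. Mean sideways force at the checks stayed within sensor noise, about 0.7 N or less, so I never felt a pin.

**Last checks:**
- **Views:** the top and scene views show the ring inside the hook's head, in front of the shelf. The gripper is open and well away.
- **Bystanders:** those in view are where they were. The arm hid the puck in the last top view, and I did not look for it in the full last scene view. The arm passed well above its spot only at the start.
- **Disagreement:** the two fixed cameras differed by 3 to 5 mm sideways. I corrected both against the known tool position before going in.

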